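# Hang the check weight on the sprung hook and record the reading

## Robot

A 6-joint arm with a two-finger parallel gripper is mounted at the origin on the work surface. World frame = base frame: x ahead of the robot, y to its left, z up, the work surface at z = 0. Lengths are in m, angles in rad, forces in N, time in s.
With the tool pointing down it reaches from about 0.375 to 0.9 m from the base axis. Payload 3.1 kg.
Tool frame: the origin (TCP) lies midway between the tips of the shut fingers; the grasp point (between the pads) lies 19 mm behind it; z points along the fingers, y is the line along which they close (so a half turn about z gives the same grasp; the last joint's range is limited). The gripper opens to 85 mm and grips with 20 to 120 N. Pads are 22 mm wide; open, the fingers measure 114 mm over their backs; the gripper's body (76 mm by 85 mm) begins 54 mm behind the grasp point. The pads swing forward as they close: fully open they stand 13 mm farther back than shut.
Start: joints at [1.129, 0.527, 1.433, -0, 1.181, -0.178], TCP at [0.162, 0.604, 0.231] pointing down, gripper open.
Joint ranges: [-3.08, 3.08], [-0.75, 2.2], [0.22, 2.44], [-1.43, 4.57], [0, 2.65], [-2.85, 2.85]. Speed limits (rad/s): [2.79, 2.79, 3.14, 3.14, 3.14, 3.14].

## Interface

Orientations are given as a unit quaternion [x, y, z, w].
In Python, from station import manip gives the robot as it stands.
- The arm moves only by the tool move_arm, never from a script. Its argument "increments" is a list that holds one entry, the list of rows, each a list of 5 numbers: the gripper's target within -1 to 1 (shut at 1, half-way at 0, fully open at -1), then the shift along the world's x, y, z in m, then the turn about the world's z in degrees. In form: [[[fingers, dx, dy, dz, twist], ...]]. A call has 1 to 8 rows; each row shifts and turns the commanded pose from where the row before left it; what a row does not reach is not made up. A row lasts 1/10 s, in which the tool goes at most 50 mm and 8.59 degrees, less where a joint would pass 70% of its speed; a pose out of reach is approached as far as the arm can. A call with a gripper value outside its range is refused whole. The fingers move at their own pace and stop on an object; "newtons" is the grip in N (left out, the last holds). Time passes only in rows, so rows that do not move let the fingers close. It gives the time, the measured TCP pose, the force, the opening and the grip force at its end, in the units of the state.
- manip.sense(): the state, without advancing time (a new reading comes with each control period).
- manip.snapshot(name): name is "side" or "top"; returns a dict with "img" (420x560x3 uint8, red, green, blue), "fx", "fy", "cx", "cy" (pixels), "world_to_cam" (4x4, takes a point from world to camera coordinates). Camera axes: x right, y down, z forward; pixel columns grow to the right and rows downward; lengths in m; the calibration is good to about 2 mm. A picture is of the moment at which its call begins. There is no depth.
- manip.sign_off(): hands the job in; it is judged then, once.
Trained networks look in the newest picture that a camera, given by its name, has taken for a name from the list of things; names that differ only in an ending like _2 or _b are one class to them, and where a whole thing is asked for, a point or a joint stands for the part that bears it (a point fixed in the world has none). Each returns a list of dicts, best first, with "confidence" (0 to 1); they miss things now and then, are a little off and sometimes report something else, mostly with a low value. They report only what shows in the picture. A call takes as long as a camera call.
- manip.spot_in(label, camera): "xyz" ([x, y, z] in m, in world coordinates, good to about 4 mm: the middle of the surface that is visible of it).
- manip.mark_of(label, camera): "xyz" ([x, y, z] in m, in world coordinates, good to about 4 mm: a listed point, or the origin of a listed thing).
The state is a dict: "t": time; "q": joint angles; "qd": joint speeds; "tau": joint torques, N m; "tcp_pos": TCP position; "tool_rot": TCP orientation; "force": force on the tool from outside, world axes, zero at the start; "ft_torque": the same for the moment, N m; "finger_gap": opening from 0.0 (shut) to 1.0 (fully open); "gripper_force": force on a finger pad.
Only numpy, scipy, OpenCV 4.12 (cv2) and the standard library are available. Lean on these libraries where they do the work, as an engineer would, in place of code of your own. Each camera call takes 0.05 s, during which the arm holds its last target. There are 200 camera calls.

## Task

Check the spring gauge: pick up the framed steel weight by the tab on its top and hang its cross-bar on the gauge's sprung hook. Ease it down slowly and let go only when the hook carries the whole weight, so that the hook neither drops nor springs up when you release it, and never force it down. Wait until everything hangs quite still, then press the button on the console to record the reading, leaving the weight hanging and the other things on the table where they are.

Things in the scene. Friction and masses are not known exactly. Their poses are not given: they have to be found in the camera images.
- stand: Hook gauge, fixed to the table: dark base plate 150 x 130 mm, 12 mm high, black housing 70 x 80 mm, its top 235 mm high. Origin on the table under the housing's centre; the hook, an 8 mm steel rod, comes level out of the housing along -x; z up. Its yaw varies.
- hook_saddle (a point): Where the cross-bar's centre line rests in the hook: 130 mm along the stand's -x from its origin, 200 mm high unloaded; moves with the hook, axes as the stand's. The rod's upper side is 4 mm above this point; here it dips into a flat dish (16 mm long, upper side 3 mm below this point), then turns up to a tip 21 mm farther along -x, its top 14 mm above this point.
- hook (a joint): How far the hook has dipped, in m: 0 unloaded, 0.07 at its lower stop. It sinks straight down against a spring of about 130 N/m (7.5 mm for every 100 g), little damped: let go out of balance, it bounces for some seconds. It must not move faster than 0.08 m/s nor be loaded with more than 10 N.
- weight_grip (a point): Centre of the tab on top of the framed weight, 140 mm above the weight's underside: 18 mm along x, 12 mm along y (pinch it here), 60 mm tall (22 mm above, 38 mm below this point). Axes as the weight's.
- weight_bar (a point): Middle of the weight's cross-bar, 40 mm below the centre of the tab, 100 mm above the weight's underside; a 6 mm rod along the weight's y. Axes as the weight's.
- weight: Framed weight, upright at first: steel disc 60 mm across, 28 mm high; two 6 mm uprights at y = +27 and -27 mm; the cross-bar joins their tops and carries the tab. The window under the bar (48 mm wide, 69 mm high) opens along x, the same either way round. Its mass varies, 0.22 to 0.68 kg. Origin: centre of its underside, z up.
- record (a joint): Travel of the console's round push button in m: 0 up, 0.006 fully down; a spring of about 5 N at the bottom returns it. Pressed counts from 0.004.
- record_top (a point): Centre of the top of the push button, 32 mm across, on the grey console (130 x 100 mm, 45 mm high, fixed to the table); pressed straight down.
- slug: Bystander: small brass weight with a knob, 44 mm across, 38 mm high; origin under its centre.
- lens_mount: Bystander: lens in a round mount on a post, 48 mm across, 103 mm high; origin under its centre.
- jar: Bystander: jar 50 mm across, 60 mm high; origin under its centre.
- tin: Bystander: flat metal box 113 x 78 mm, 40 mm high; origin under its centre.
- small_tin: Bystander: flat metal box 93 x 63 mm, 30 mm high; origin under its centre.
- stage: Bystander: small metal slide stage 40 x 60 mm, 34 mm high; origin under its centre.

How it is judged:
On the way, in this order (a step that is already met when the one before it is completed fails the run):
1. the weight hangs from the hook, let go of and still (distance between weight_bar and hook_saddle below 0.015 m and angle between weight_grip's own z axis and vertical below 0.2 rad and value of joint hook above 0.011 m and contact force between the fingers and weight below 0.05 N and velocity of joint hook between -0.008 and 0.008 m/s and linear speed of weight below 0.02 m/s), for 0.2 s.
2. the button is pressed while the weight hangs still (all of step 1 and value of joint record above 0.004 m), for 0.05 s.
At the end, for the whole second after the job is handed in: The weight hangs from the hook by its cross-bar (bar within 15 mm of the saddle, leaning less than 0.2 rad, hook dipped by more than 11 mm), untouched and still (hook slower than 8 mm/s, weight slower than 20 mm/s); the button has been pressed and is up again (all of step 1 and value of joint record below 0.002 m).
It fails at once if the hook drops or springs up: moves faster than 0.08 m/s (velocity of joint hook above 0.08 m/s or velocity of joint hook below -0.08 m/s).
It fails at once if the hook is pushed down with more than 10 N or down to its stop (contact force between weight and stand above 10 N or value of joint hook above 0.066 m).
It fails at once if the button is pressed before the weight hangs still on the hook (value of joint record above 0.003 m and (velocity of joint hook above 0.015 m/s or velocity of joint hook below -0.015 m/s or value of joint hook below 0.011 m or distance between weight_bar and hook_saddle above 0.02 m)).
It fails at once if another thing on the table is shifted by more than 30 mm (distance of any of slug, lens_mount, jar, tin, small_tin, stage from where it was at the start of the episode above 0.03 m).
It also fails if it takes over 67 s, if anything falls off the work surface, if the arm or the gripper's body presses on something with over 40 N, if the wrist force passes 120 N, or if a joint passes its speed limit or range.

## Working session

There is one attempt and no reset: what is moved stays moved. The work goes in short steps, Python scripts to look and compute and a tool call to move; the robot and the scene stay as the last step left them, time stands still between calls to the robot, and variables do not carry over. Pictures are saved under pics/ and viewed, at most 10 in all, crops included, and the job is handed in when it is done.

Besides the shell and the picture viewer there is one more tool, called after "Request:" as a command line: name --argument value ..., lists and objects as JSON in quotes. move_arm: Moves the arm, as the interface text tells. Its arguments: {"type":"object","properties":{"increments":{"type":"array","items":{"type":"array","items":{"type":"array","items":{"type":"number"}}}},"newtons":{"type":"number"}},"required":["increments"]}

```bash
mkdir -p pics; cat > h.py <<'E'
from station import manip
import numpy as np, cv2
def pix(s,p):
    c=s["world_to_cam"]@np.r_[p,1]; return (s["fx"]*c[0]/c[2]+s["cx"], s["fy"]*c[1]/c[2]+s["cy"])
E
python3 - <<'E'
from h import *
ims=[]
for c in("top","side"):
    s=manip.snapshot(c); im=s["img"][...,::-1].copy()
    cv2.imwrite(f"pics/{c}0.png",im)
    for l in["stand","hook_saddle","weight_grip","weight_bar","weight","record_top"]+(["slug","lens_mount","jar","tin","small_tin","stage"] if c=="top" else []):
        r=manip.mark_of(l,c)
        print(c,l,[(np.round(d["xyz"],3).tolist(),round(d["confidence"],2),np.round(pix(s,d["xyz"])).tolist()) for d in r[:2]])
print(manip.sense()["t"],manip.sense()["tool_rot"])
E
```

```text
top stand [([0.67, 0.071, 0.002], 0.61, [261.0, 192.0])]
top hook_saddle [([0.674, -0.058, 0.202], 0.58, [306.0, 181.0])]
top weight_grip [([0.56, -0.214, 0.139], 0.56, [360.0, 223.0])]
top weight_bar [([0.561, -0.213, 0.096], 0.78, [357.0, 223.0])]
top weight [([0.558, -0.21, -0.001], 0.72, [350.0, 225.0])]
top record_top [([0.468, 0.338, 0.065], 0.44, [172.0, 257.0])]
top slug [([0.563, -0.214, 0.142], 0.63, [361.0, 222.0]), ([0.434, -0.064, 0.002], 0.6, [305.0, 266.0])]
top lens_mount [([0.719, -0.194, -0.001], 0.54, [344.0, 175.0])]
top jar [([0.638, -0.342, -0.002], 0.79, [391.0, 200.0])]
top tin [([0.696, 0.398, -0.001], 0.67, [159.0, 185.0])]
top small_tin [([0.41, 0.118, 0.0], 0.56, [247.0, 274.0])]
top stage [([0.763, -0.074, 0.004], 0.63, [306.0, 162.0])]
side stand [([0.668, 0.068, -0.002], 0.73, [311.0, 236.0])]
side hook_saddle [([0.667, -0.054, 0.2], 0.82, [338.0, 198.0]), ([0.716, -0.195, 0.005], 0.46, [385.0, 308.0])]
side weight_grip [([0.56, -0.21, 0.102], 0.71, [321.0, 305.0]), ([0.563, -0.215, 0.141], 0.6, [325.0, 292.0])]
side weight_bar [([0.559, -0.21, 0.101], 0.7, [320.0, 306.0])]
side weight []
side record_top [([0.472, 0.336, 0.066], 0.6, [208.0, 176.0])]
1.0 [ 1.31026256e-01  9.91378898e-01  1.38141345e-05 -6.51181426e-06]
```

View pics/top0.png

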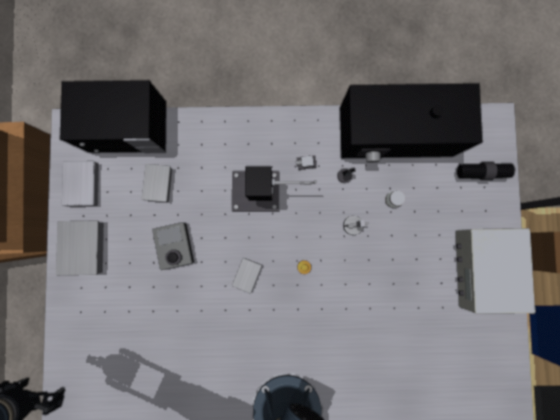

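View pics/side0.png

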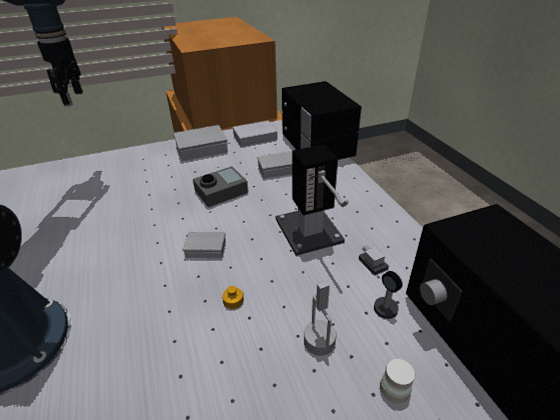

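The top view shows the stand at about (258,188), its hook running to (323,195), and the weight at (353,225). It also shows the console button at (173,257) and the slug at (304,267). The side view agrees. I'll zoom in to get the yaw angles.

```bash
python3 - <<'E'
from h import *
t=cv2.imread("pics/top0.png"); s=cv2.imread("pics/side0.png")
a=cv2.resize(t[160:250,230:380],(800,480),interpolation=cv2.INTER_CUBIC)
cv2.imwrite("pics/z1.png",a)
b=cv2.resize(s[140:360,260:410],None,fx=2.7,fy=2.7,interpolation=cv2.INTER_CUBIC)
c=cv2.resize(s[275:360,290:355],None,fx=6,fy=6,interpolation=cv2.INTER_CUBIC)
o=np.zeros((594,800,3),np.uint8); o[:b.shape[0],:b.shape[1]]=b[:594]; o[:c.shape[0],408:408+390]=c
cv2.imwrite("pics/z2.png",o)
S=manip.snapshot("top"); print(pix(S,[.56,-.211,.1]),pix(S,[.587,-.211,.1]),pix(S,[.56,-.184,.1]))
T=manip.snapshot("side");print(pix(T,[.56,-.211,.1]),pix(T,[.587,-.211,.1]),pix(T,[.56,-.184,.1]))
print(-np.linalg.inv(S["world_to_cam"])[:3,3],np.linalg.inv(T["world_to_cam"])[:3,3])
E
```

```text
(np.float64(356.8466663206602), np.float64(223.69718116423408)) (np.float64(356.5853531662671), np.float64(214.45569908453047)) (np.float64(347.58732532813417), np.float64(223.81227406867947))
(np.float64(320.91546752187867), np.float64(306.43698070764344)) (np.float64(334.7604234281979), np.float64(301.90919084378595)) (np.float64(314.4609203687842), np.float64(295.1184978310403))
[-0.514032   -0.01992311 -1.27950886] [ 0.3518388  -0.5943549   0.64968102]
```

View pics/z1.png

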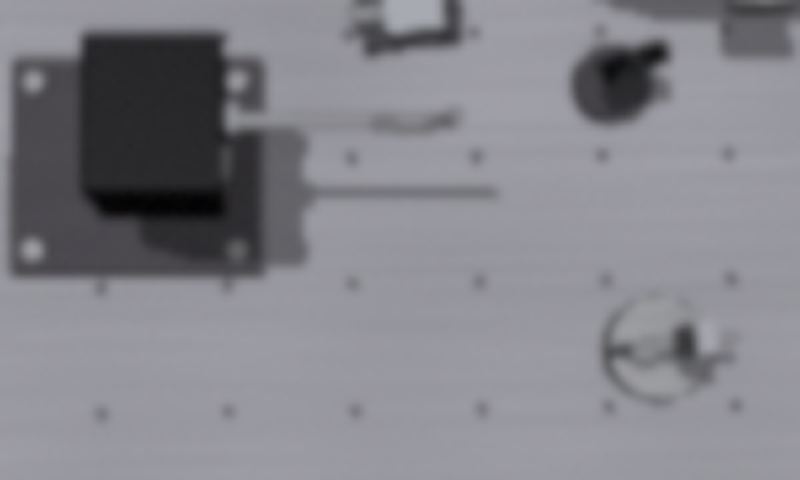

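View pics/z2.png

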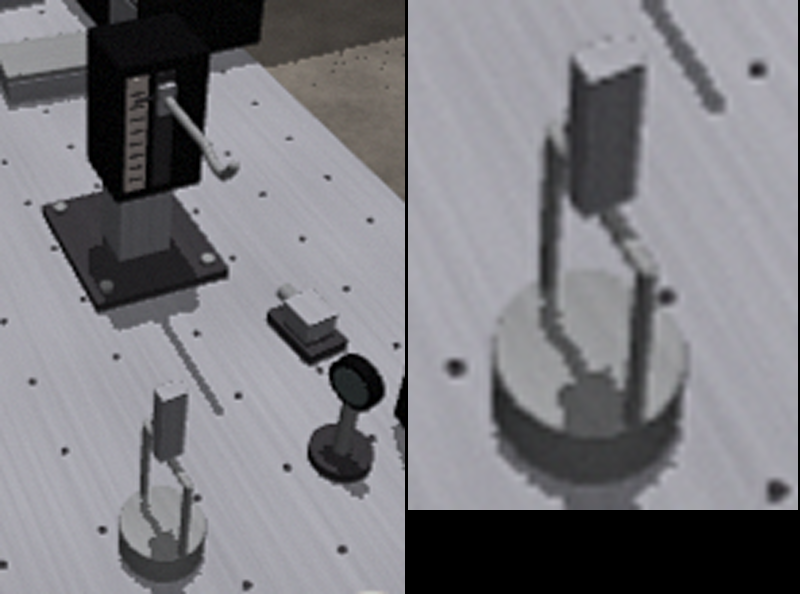

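The stand is square to the world, with its hook pointing along world -y. The weight's bar lies along world y, with a yaw of about 3.6° (upright tops at side pixels (314,297) and (329,319)). I'll grasp at a tool yaw of about 93.6° and later turn -93.6° so the bar lies along x. First I'm moving above the weight.

Request:
move_arm --increments '[[[-1,0.0166,-0.034,0.002,0.775],[-1,0.0166,-0.034,0.002,0.775],[-1,0.0166,-0.034,0.002,0.775],[-1,0.0166,-0.034,0.002,0.775],[-1,0.0166,-0.034,0.002,0.775],[-1,0.0166,-0.034,0.002,0.775],[-1,0.0166,-0.034,0.002,0.775],[-1,0.0166,-0.034,0.002,0.775]]]' --newtons 50

```text
t: 1.9
tcp_pos: [0.2957, 0.3303, 0.2477]
tool_rot: [0.077, 0.997, 0.0, 0.0]
force: [0.9, -0.5, 0.2]
finger_gap: 0.998
gripper_force: 0.0
```

Request:
move_arm --increments '[[[-1,0.0166,-0.034,0.002,0.775],[-1,0.0166,-0.034,0.002,0.775],[-1,0.0166,-0.034,0.002,0.775],[-1,0.0166,-0.034,0.002,0.775],[-1,0.0166,-0.034,0.002,0.775],[-1,0.0166,-0.034,0.002,0.775],[-1,0.0166,-0.034,0.002,0.775],[-1,0.0166,-0.034,0.002,0.775]]]'

```text
t: 2.7
tcp_pos: [0.4285, 0.058, 0.2637]
tool_rot: [0.023, 1.0, 0.0, 0.0]
force: [0.9, 0.9, -1.3]
finger_gap: 0.998
gripper_force: 0.0
```

Request:
move_arm --increments '[[[-1,0.0166,-0.034,0.002,0.775],[-1,0.0166,-0.034,0.002,0.775],[-1,0.0166,-0.034,0.002,0.775],[-1,0.0166,-0.034,0.002,0.775],[-1,0.0166,-0.034,0.002,0.775],[-1,0.0166,-0.034,0.002,0.775],[-1,0.0166,-0.034,0.002,0.775],[-1,0,0,0,0]]]'

```text
t: 3.5
tcp_pos: [0.5467, -0.1835, 0.2777]
tool_rot: [-0.022, 1.0, -0.002, 0.002]
force: [-1.2, 1.0, -1.0]
finger_gap: 0.996
gripper_force: 0.0
```

Request:
move_arm --increments '[[[-1,0.0067,-0.015,-0.02,1.1],[-1,0.0066,-0.0145,-0.02,0],[-1,0,0,-0.025,0],[-1,0,0,-0.025,0],[-1,0,0,-0.025,0],[-1,0,0,-0.022,0],[-1,0,0,-0.02,0],[-1,0,0,0,0]]]'

```text
t: 4.3
tcp_pos: [0.5552, -0.2062, 0.1177]
tool_rot: [-0.034, 0.999, 0.002, -0.003]
force: [-0.6, -0.4, -0.6]
finger_gap: 1.0
gripper_force: 0.0
```

```bash
python3 - <<'E'
from h import *
s=manip.snapshot("side"); im=s["img"][...,::-1]
cv2.imwrite("pics/s2.png",cv2.resize(im[220:370,240:400],None,fx=4,fy=4,interpolation=cv2.INTER_CUBIC))
print(manip.sense()["tcp_pos"])
for l in("weight_grip","weight_bar"):
  print([(np.round(d["xyz"],3).tolist(),round(d["confidence"],2)) for d in manip.mark_of(l,"side")[:2]])
E
```

```text
[ 0.5563594  -0.20694001  0.11924982]
[([0.561, -0.215, 0.14], 0.62)]
[]
```

View pics/s2.png

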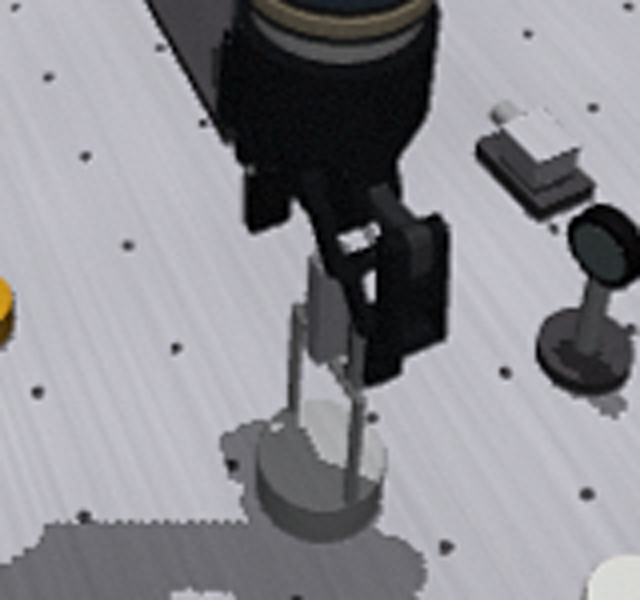

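The fingers straddle the tab, which shows near (328,300) in the crop. I'm shifting a few millimetres to centre on it, then closing.

Request:
move_arm --increments '[[[-1,0.004,-0.007,0.002,0],[-1,0,0,0,0],[1,0,0,0,0],[1,0,0,0,0],[1,0,0,0,0],[1,0,0,0,0],[1,0,0,0,0],[1,0,0,0,0]]]' --newtons 60

```text
t: 5.25
tcp_pos: [0.5612, -0.2145, 0.1222]
tool_rot: [-0.034, 0.999, 0.0, -0.0]
force: [0.2, 1.1, 0.8]
finger_gap: 0.132
gripper_force: 58.9
```

Request:
move_arm --increments '[[[1,0,0,0,0],[1,0,0,0,0],[1,0,0,0,0],[1,0,0,0.005,0],[1,0,0,0.015,0],[1,0,0,0.015,0],[1,0,0,0,0],[1,0,0,0,0]]]'

```text
t: 6.05
tcp_pos: [0.5614, -0.2152, 0.1573]
tool_rot: [-0.034, 0.999, -0.0, 0.0]
force: [-0.3, -0.2, -2.8]
finger_gap: 0.131
gripper_force: 58.5
```

Request:
move_arm --increments '[[[1,0,0,0.016,-7.8],[1,0,0,0.016,-7.8],[1,0,0,0.016,-7.8],[1,0.012,0.01,0.016,-7.8],[1,0.012,0.01,0.016,-7.8],[1,0.012,0.01,0.018,-7.8],[1,0.012,0.01,0,-7.8],[1,0.012,0.01,0,-7.8]]]'

```text
t: 6.85
tcp_pos: [0.6216, -0.1646, 0.2548]
tool_rot: [0.491, 0.871, -0.0, -0.0]
force: [-0.8, 0.6, -2.8]
finger_gap: 0.132
gripper_force: 58.7
```

Request:
move_arm --increments '[[[1,0.012,0.01,0,-7.8],[1,0.012,0.01,0,-7.8],[1,0.012,0.01,0,-7.8],[1,0.0116,0.01,0,-8.1],[1,0,0,0,0],[1,0,0,0,0],[1,0,0,0,0],[1,0,0,0,0]]]'

```text
t: 7.65
tcp_pos: [0.6683, -0.1256, 0.2551]
tool_rot: [0.707, 0.707, -0.0, -0.0]
force: [0.5, 0.7, -3.2]
finger_gap: 0.133
gripper_force: 58.8
```

```bash
python3 - <<'E'
from h import *
for c in("top","side"):
  s=manip.snapshot(c); im=s["img"][...,::-1]
  cv2.imwrite(f"pics/{c}3.png",im)
  for l in("weight_grip","weight_bar","hook_saddle"):
    print(c,l,[(np.round(d["xyz"],3).tolist(),round(d["confidence"],2),np.round(pix(s,d["xyz"])).tolist()) for d in manip.mark_of(l,c)[:2]])
  print(pix(s,[.669,-.125,.233]),pix(s,[.669,-.058,.2]))
S=manip.sense();print(S["t"],S["tcp_pos"],S["tool_rot"],S["force"])
a=cv2.resize(cv2.imread("pics/top3.png")[150:240,250:370],None,fx=4,fy=4,interpolation=cv2.INTER_CUBIC)
b=cv2.resize(cv2.imread("pics/side3.png")[130:280,280:360],None,fx=4,fy=4,interpolation=cv2.INTER_CUBIC)
o=np.zeros((600,800,3),np.uint8);o[:360,:480]=a;o[:600,480:]=b;cv2.imwrite("pics/c3.png",o)
E
```

```text
top weight_grip [([0.67, -0.123, 0.271], 0.68, [334.0, 178.0]), ([0.669, -0.121, 0.133], 0.28, [327.0, 186.0])]
top weight_bar [([0.669, -0.122, 0.231], 0.57, [331.0, 180.0])]
top hook_saddle [([0.67, -0.058, 0.198], 0.58, [306.0, 182.0])]
(np.float64(332.6361730209446), np.float64(180.23818280567252)) (np.float64(306.0862204752928), np.float64(182.3686257426188))
side weight_grip [([0.672, -0.126, 0.274], 0.92, [363.0, 185.0])]
side weight_bar [([0.668, -0.122, 0.235], 0.98, [358.0, 202.0])]
side hook_saddle [([0.664, -0.055, 0.196], 0.67, [337.0, 200.0])]
(np.float64(358.69705808277473), np.float64(204.3375029921695)) (np.float64(339.8070230281904), np.float64(198.80485294787167))
8.05 [ 0.66899223 -0.12508195  0.25541355] [7.07304538e-01 7.06908965e-01 1.74698336e-05 7.22052051e-05] [-0.40707121  0.27612443 -2.41402969]
```

View pics/c3.png

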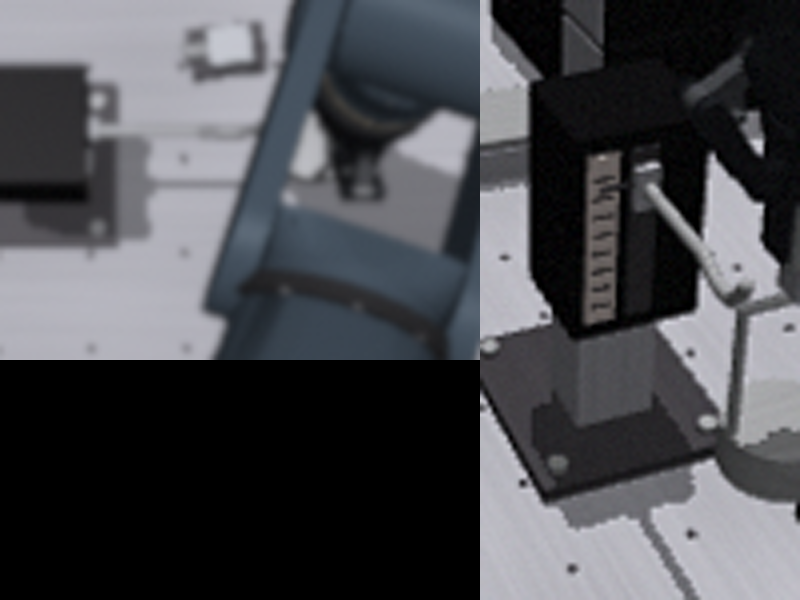

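The weight is held level with its window facing the hook, and both cameras agree with the tool-based position. Next I'm moving over the saddle.

Request:
move_arm --increments '[[[1,0,0.012,0,0],[1,0,0.014,0,0],[1,0,0.016,0,0],[1,0,0.014,0,0],[1,0,0.012,0,0],[1,0,0,-0.008,0],[1,0,0,-0.008,0],[1,0,0,0,0]]]'

```text
t: 8.85
tcp_pos: [0.6678, -0.0572, 0.2371]
tool_rot: [0.707, 0.707, -0.001, -0.002]
force: [-0.4, 0.2, -3.0]
finger_gap: 0.131
gripper_force: 58.8
```

```bash
python3 - <<'E'
from h import *
f=[]
for c in("side","top","side"):
  s=manip.snapshot(c); im=s["img"][...,::-1]
  for l in("weight_bar","hook_saddle"):
    print(c,l,[(np.round(d["xyz"],3).tolist(),round(d["confidence"],2),np.round(pix(s,d["xyz"])).tolist()) for d in manip.mark_of(l,c)[:2]])
  f.append(manip.sense()["force"][2])
print(f,manip.sense()["tcp_pos"])
cv2.imwrite("pics/s4.png",cv2.resize(im[150:260,290:400],None,fx=5,fy=5,interpolation=cv2.INTER_CUBIC))
E
```

```text
side weight_bar [([0.669, -0.053, 0.213], 0.69, [339.0, 192.0])]
side hook_saddle [([0.662, -0.057, 0.197], 0.56, [336.0, 201.0])]
top weight_bar [([0.669, -0.056, 0.211], 0.52, [306.0, 182.0])]
top hook_saddle [([0.672, -0.06, 0.202], 0.58, [307.0, 181.0])]
side weight_bar [([0.666, -0.055, 0.217], 0.85, [338.0, 191.0]), ([0.638, -0.341, 0.0], 0.64, [393.0, 388.0])]
side hook_saddle [([0.666, -0.055, 0.197], 0.5, [338.0, 199.0])]
[np.float64(-3.467816510319027), np.float64(-2.5965065979849435), np.float64(-2.663311270026749)] [ 0.66914993 -0.05725997  0.23958342]
```

View pics/s4.png

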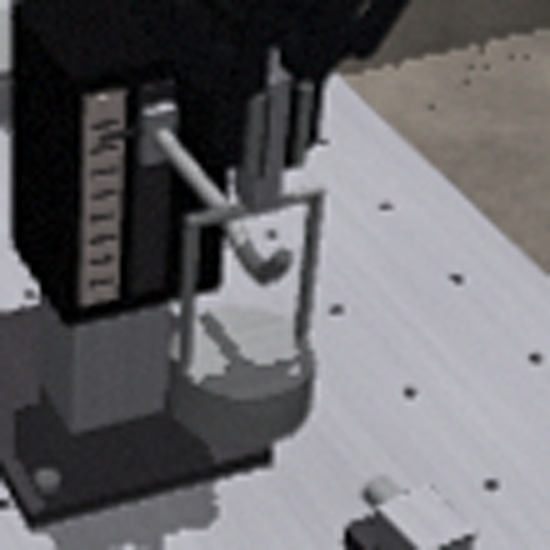

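The bar sits centred over the dish, about 17 mm above it. I'm easing down at 20 mm/s.

Request:
move_arm --increments '[[[1,0,0,-0.002,0],[1,0,0,-0.002,0],[1,0,0,-0.002,0],[1,0,0,-0.002,0],[1,0,0,-0.002,0],[1,0,0,-0.002,0],[1,0,0,-0.001,0],[1,0,0,0,0]]]'

```text
t: 10.1
tcp_pos: [0.6689, -0.057, 0.226]
tool_rot: [0.707, 0.707, -0.0, -0.0]
force: [0.1, 0.6, -3.1]
finger_gap: 0.131
gripper_force: 58.8
```

```bash
cat > f.py <<'E'
from h import *
import sys
f=[]
for i in range(int(sys.argv[1])):
    manip.snapshot("side"); S=manip.sense(); f.append(S["force"])
print(len(f),np.mean(f,0).round(2),np.std(f,0).round(2),S["tcp_pos"].round(4) if hasattr(S["tcp_pos"],"round") else S["tcp_pos"],S["t"])
for l in("weight_bar","hook_saddle"): print([(np.round(d["xyz"],3).tolist(),round(d["confidence"],2)) for d in manip.mark_of(l,"side")[:1]])
E
python3 f.py 14
```

```text
14 [-0.1  -0.01 -2.6 ] [0.49 0.31 0.55] [ 0.669  -0.057   0.2263] 10.8
[([0.67, -0.051, 0.205], 0.92)]
[([0.665, -0.054, 0.196], 0.64)]
```

Request:
move_arm --increments '[[[1,0,0,-0.0015,0],[1,0,0,-0.0015,0],[1,0,0,-0.0015,0],[1,0,0,-0.0015,0],[1,0,0,-0.0015,0],[1,0,0,-0.0015,0],[1,0,0,-0.0015,0],[1,0,0,-0.0015,0]]]'

```text
t: 11.7
tcp_pos: [0.669, -0.057, 0.2143]
tool_rot: [0.707, 0.707, 0.0, 0.0]
force: [-0.3, 0.1, -2.0]
finger_gap: 0.136
gripper_force: 58.8
```

```bash
python3 f.py 14
```

```text
14 [-0.36  0.1  -1.59] [0.42 0.52 0.47] [ 0.669  -0.057   0.2143] 12.4
[([0.67, -0.05, 0.189], 0.62)]
[([0.665, -0.054, 0.19], 0.76)]
```

Request:
move_arm --increments '[[[1,0,0,-0.0015,0],[1,0,0,-0.0015,0],[1,0,0,-0.0015,0],[1,0,0,-0.0015,0],[1,0,0,-0.0015,0],[1,0,0,-0.0015,0],[1,0,0,-0.001,0],[1,0,0,-0.001,0]]]'

```text
t: 13.3
tcp_pos: [0.6691, -0.057, 0.2034]
tool_rot: [0.707, 0.707, 0.0, 0.0]
force: [-0.6, 0.7, 0.5]
finger_gap: 0.133
gripper_force: 59.0
```

```bash
python3 f.py 40
```

```text
40 [-0.24  0.15 -0.08] [0.41 0.52 0.52] [ 0.6691 -0.057   0.2033] 15.3
[([0.668, -0.05, 0.18], 0.75)]
[([0.665, -0.057, 0.18], 0.76)]
```

Request:
move_arm --increments '[[[1,0,0,-0.0005,0],[1,0,0,0,0],[1,0,0,0,0],[0.6,0,0,0,0],[0.5,0,0,0,0],[0.4,0,0,0,0],[0.3,0,0,0,0],[0.2,0,0,0,0]]]' --newtons 20

```text
t: 16.2
tcp_pos: [0.669, -0.057, 0.2028]
tool_rot: [0.707, 0.707, -0.0, 0.0]
force: [0.8, -0.5, 0.5]
finger_gap: 0.398
gripper_force: 0.0
```

```bash
python3 f.py 4; python3 - <<'E'
from h import *
s=manip.snapshot("side");cv2.imwrite("pics/s5.png",cv2.resize(s["img"][150:270,290:400,::-1],None,fx=4.5,fy=4.5,interpolation=cv2.INTER_CUBIC))
E
```

```text
4 [ 0.26 -0.28 -0.54] [0.59 0.37 0.86] [ 0.669  -0.057   0.2028] 16.4
[([0.668, -0.054, 0.18], 0.87)]
[([0.665, -0.058, 0.18], 0.47)]
```

View pics/s5.png

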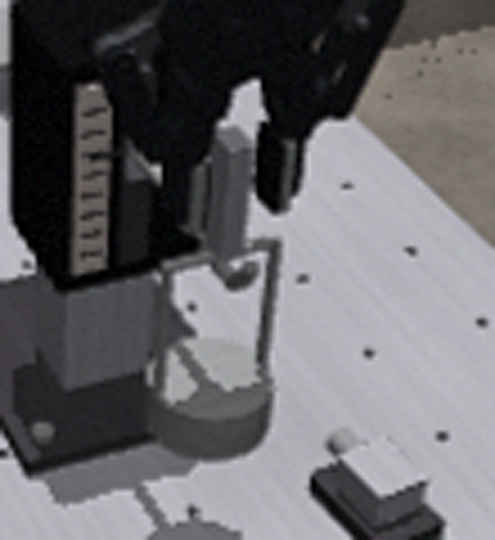

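The weight has been released and hangs on the hook, with the pads clear of the tab. I'm raising straight up and then moving over to the button.

Request:
move_arm --increments '[[[0.2,0,0,0.006,0],[0.2,0,0,0.01,0],[0.2,0,0,0.014,0],[0.2,0,0,0.015,0],[0.2,0,0,0.015,0],[0.2,0,0,0.015,0],[0.2,0,0,0.015,0],[0.2,0,0,0.01,0]]]'

```text
t: 17.35
tcp_pos: [0.6698, -0.0571, 0.3057]
tool_rot: [0.707, 0.707, 0.001, 0.002]
force: [-0.3, -0.5, 0.7]
finger_gap: 0.402
gripper_force: 0.0
```

Request:
move_arm --increments '[[[1,-0.02,0,0,0],[1,-0.03,0.02,0,0],[1,-0.03,0.03,0,0],[1,-0.03,0.03,0,0],[1,-0.03,0.03,0,0],[1,-0.03,0.03,0,0],[1,-0.029,0.03,0,0],[1,0,0.04,0,0]]]'

```text
t: 18.15
tcp_pos: [0.4657, 0.1534, 0.3035]
tool_rot: [0.708, 0.707, -0.001, -0.001]
force: [0.9, 0.6, 0.1]
finger_gap: -0.002
gripper_force: 0.0
```

Request:
move_arm --increments '[[[1,0,0.04,-0.02,0],[1,0,0.04,-0.02,0],[1,0,0.04,-0.025,0],[1,0,0.034,-0.035,0],[1,0,0.03,-0.04,0],[1,0,0,-0.025,0],[1,0,0,0,0],[1,0,0,0,0]]]'

```text
t: 18.95
tcp_pos: [0.4704, 0.3371, 0.1384]
tool_rot: [0.707, 0.707, 0.0, 0.0]
force: [0.4, -0.2, 0.4]
finger_gap: 0.002
gripper_force: 0.0
```

```bash
python3 - <<'E'
from h import *
for c in("top","side"):
  s=manip.snapshot(c)
  for l in("record_top","weight_bar","hook_saddle"):
    print(c,l,[(np.round(d["xyz"],3).tolist(),round(d["confidence"],2),np.round(pix(s,d["xyz"])).tolist()) for d in manip.mark_of(l,c)[:1]])
S=manip.sense();print(S["t"],S["tcp_pos"],S["finger_gap"],pix(s,S["tcp_pos"]))
cv2.imwrite("pics/s6.png",cv2.resize(s["img"][80:290,160:380,::-1],None,fx=2.7,fy=2.7,interpolation=cv2.INTER_CUBIC))
E
```

```text
top record_top [([0.466, 0.336, 0.064], 0.59, [172.0, 258.0])]
top weight_bar [([0.669, -0.055, 0.176], 0.88, [304.0, 183.0])]
top hook_saddle [([0.668, -0.061, 0.182], 0.41, [307.0, 184.0])]
side record_top [([0.468, 0.338, 0.068], 0.61, [207.0, 176.0])]
side weight_bar [([0.669, -0.054, 0.18], 0.73, [338.0, 206.0])]
side hook_saddle [([0.664, -0.054, 0.18], 0.69, [336.0, 206.0])]
19.35 [0.4705989  0.33688851 0.13884634] -0.0019672684799547178 (np.float64(204.088122766144), np.float64(153.7496858121187))
```

View pics/s6.png

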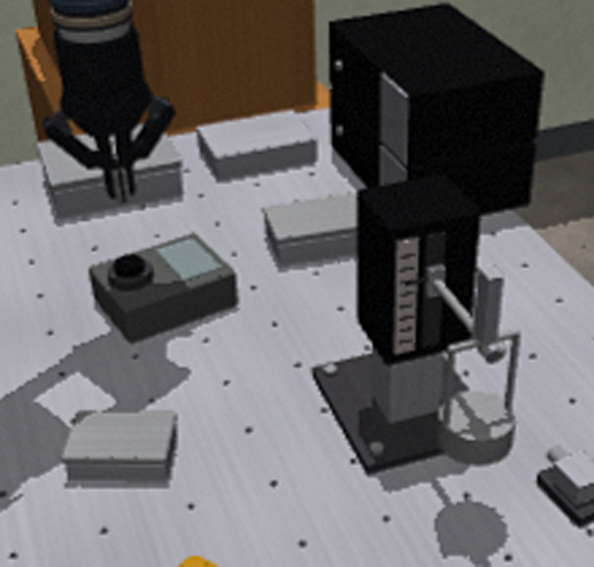

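The weight hangs upright on the hook, which shows at about (490,350) in the crop, and the closed fingers are above the button at (128,268). I'm lowering to just above the button and giving the weight a few seconds to settle.

Request:
move_arm --increments '[[[1,-0.002,0,-0.015,0],[1,0,0,-0.015,0],[1,0,0,-0.015,0],[1,0,0,-0.015,0],[1,0,0,0,0],[1,0,0,0,0],[1,0,0,0,0],[1,0,0,0,0]]]'

```text
t: 20.15
tcp_pos: [0.4687, 0.3373, 0.0788]
tool_rot: [0.707, 0.707, 0.001, 0.0]
force: [-0.2, -0.0, 0.7]
finger_gap: 0.002
gripper_force: 0.0
```

```bash
python3 - <<'E'
from h import *
p=None
for i in range(50):
  g=manip.snapshot("side")["img"][150:270,300:360].astype(float)
  if p is not None and i%5<2: print(round(abs(g-p).max()),round(abs(g-p).mean(),2),end=" | ")
  p=g
S=manip.sense();print(S["t"],S["tcp_pos"],S["force"])
E
```

```text
13 1.84 | 13 1.82 | 13 1.82 | 14 1.82 | 14 1.83 | 13 1.81 | 13 1.83 | 13 1.83 | 13 1.85 | 14 1.82 | 14 1.83 | 14 1.82 | 14 1.83 | 14 1.81 | 13 1.82 | 13 1.81 | 16 1.82 | 13 1.82 | 13 1.81 | 22.65 [0.46800255 0.33704318 0.07781761] [ 0.28354204  0.40037444 -0.4014454 ]
```

Only image noise remains between frames, so the weight is still. Pressing slowly.

Request:
move_arm --increments '[[[1,0,0,-0.006,0],[1,0,0,-0.003,0],[1,0,0,-0.002,0],[1,0,0,-0.002,0],[1,0,0,0,0],[1,0,0,0,0]]]'

```text
t: 23.25
tcp_pos: [0.4677, 0.3369, 0.0649]
tool_rot: [0.707, 0.707, -0.0, -0.0]
force: [-1.2, -1.5, 2.9]
finger_gap: 0.001
gripper_force: 1.3
```

```bash
python3 f.py 6
```

```text
6 [-1.48 -0.73  2.48] [0.52 0.77 0.42] [0.4677 0.3369 0.0649] 23.55
[([0.668, -0.049, 0.181], 0.84)]
[([0.664, -0.055, 0.183], 0.53)]
```

Request:
move_arm --increments '[[[1,0,0,-0.002,0],[1,0,0,-0.001,0],[1,0,0,0,0],[1,0,0,0,0]]]'

```text
t: 24.05
tcp_pos: [0.4679, 0.337, 0.0619]
tool_rot: [0.707, 0.707, -0.0, -0.0]
force: [-2.4, -1.4, 4.8]
finger_gap: -0.0
gripper_force: 2.2
```

Request:
move_arm --increments '[[[1,0,0,-0.001,0],[1,0,0,-0.001,0],[1,0,0,0,0],[1,0,0,0,0]]]'

```text
t: 24.45
tcp_pos: [0.4679, 0.337, 0.0609]
tool_rot: [0.707, 0.707, 0.0, 0.0]
force: [-3.9, -3.0, 12.1]
finger_gap: -0.001
gripper_force: 6.0
```

The force of 12 N shows the button has bottomed out. I'm backing off.

Request:
move_arm --increments '[[[1,0,0,0.005,0],[1,0,0,0.01,0],[1,0,0,0.02,0],[1,0,0,0.02,0],[1,0,0,0.02,0],[1,0,0,0,0],[1,0,0,0,0],[1,0,0,0,0]]]'

```text
t: 25.25
tcp_pos: [0.4676, 0.3368, 0.1339]
tool_rot: [0.707, 0.707, -0.001, -0.0]
force: [0.1, -0.4, -0.2]
finger_gap: -0.001
gripper_force: 0.0
```

```bash
python3 f.py 2 && python3 -c "
from station import manip
print(manip.sign_off())"
```

```text
2 [-0.06  0.02  0.27] [0.08 0.04 0.22] [0.4675 0.3367 0.1337] 25.35
[([0.671, -0.054, 0.182], 0.79)]
[([0.665, -0.054, 0.176], 0.65)]
the job is handed in; nothing more can be done
None
```

The weight hangs still on the gauge hook (dipped about 20 mm), the button was pressed fully and released, and the job was handed in at about 25 s; sign-off gave no verdict.

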